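Pack the soldering tray

TASK

Pack the soldering kit into the wooden tray: the shallow round dish in the big round recess with the tall white cone standing in the dish, the slimmest of the three jars (the one taller than the others) in the small round recess, and the folded loupe lying flat in the rectangular recess. Leave the two other jars and the worn-down stub of a cone standing where they are, and keep the slim jar upright all the way.

Things in the scene. Friction and masses are not known exactly. Their poses are not given: they have to be found in the camera images.
- flux_dish_mid (a point): Shallow round off-white ceramic dish, 62 mm across the rim (about 56 mm at the foot), 18 mm high; open inside, flat floor about 5 mm above its underside, the hollow about 45 mm across. Point given: its centre, half-way up; z axis up. Loose, stands upright at the start.
- tall_cone_mid (a point): White upright blunt cone of solid flux, 35 mm across the foot, a little narrower at the sloping top, 34 mm high. Point given: its centre, half-way up; z axis up. Loose, stands upright at the start.
- slim_jar_mid (a point): The slimmest and tallest of three closed jars: glass body 38 mm across, 54 mm high with its cap (cap 34 mm across, top 12 mm). Point given: its centre, half-way up; z axis up. Loose, stands upright at the start.
- loupe_mid (a point): Folded metal loupe lying flat: two rounded plates 24 x 32 mm with a black lens barrel (20 mm wide) between them, 18 mm high. Point given: its centre, half-way up; x axis along its 24 mm width, y axis along its 32 mm length. Loose.
- squat_jar_mid (a point): Look-alike jar, does not belong: 44 mm across, 47 mm high. Point given: its centre, half-way up; z axis up. Loose, stands upright at the start.
- wide_jar_mid (a point): Look-alike jar, does not belong: the widest, 48 mm across, 52 mm high. Point given: its centre, half-way up; z axis up. Loose, stands upright at the start.
- stub_mid (a point): Look-alike of the cone, does not belong: white worn-down stub 35 mm across, only 15.5 mm high. Point given: its centre, half-way up; z axis up. Loose, stands upright at the start.
- dish_nest_floor (a point): One of three square wooden nests (90 x 90 mm), in varying order side by side in a fixed dark tray (282 x 102 mm, rim 16 mm high); nest tops 18 mm above the bench. Recess floors have thin cork. This one has the big round recess, 80 mm across. Point given: centre of the recess's floor, 12 mm above the bench, 6 mm below the nest's top; z up, x across the tray, y along it.
- jar_nest_floor (a point): One of three square wooden nests (90 x 90 mm), in varying order side by side in a fixed dark tray (282 x 102 mm, rim 16 mm high); nest tops 18 mm above the bench. Recess floors have thin cork. This one has the small round recess, 57 mm across. Point given: centre of the recess's floor, 12 mm above the bench, 6 mm below the nest's top; z up, x across the tray, y along it.
- loupe_nest_floor (a point): One of three square wooden nests (90 x 90 mm), in varying order side by side in a fixed dark tray (282 x 102 mm, rim 16 mm high); nest tops 18 mm above the bench. Recess floors have thin cork. This one has the rectangular recess, 43 mm (x) by 51 mm (y). Point given: centre of the recess's floor, 12 mm above the bench, 6 mm below the nest's top; z up, x across the tray, y along it.

How it is judged:
By the outcome, as a careful person would: the job done as asked, in the order asked, and still so for the second after the job is handed in, with the robot touching nothing.
It also fails if it takes over 141 s, if anything falls off the work surface, if the arm or the gripper's body presses on something with over 40 N, if the wrist force passes 120 N, or if a joint passes its speed limit or range.

ROBOT

A 6-joint arm with a two-finger parallel gripper is mounted at the origin on a cart in front of the work surface, level with it; the furniture and walls round the work are solid. World frame = base frame: x ahead of the robot, y to its left, z up, the work surface at z = 0. Lengths are in m, angles in rad, forces in N, time in s.
With the tool pointing down it reaches from about 0.425 to 0.95 m from the base axis. Payload 3.5 kg.
Tool frame: the origin (TCP) lies midway between the tips of the shut fingers; the grasp point (between the pads) lies 19 mm behind it; z points along the fingers, y is the direction in which the jaws open and shut (so a half turn about z gives the same grasp; the last joint's range is limited). The gripper opens to 85 mm and grips with 20 to 120 N. Pads are 22 mm wide; open, the fingers measure 114 mm over their backs; the gripper's body (76 mm by 85 mm) begins 54 mm behind the grasp point. The pads swing forward as they close: fully open they stand 13 mm farther back than shut.
Start: joints at [0.996, 0.286, 1.577, -0, 1.279, -0.15], TCP at [0.278, 0.615, 0.231] pointing down, gripper open.
Joint ranges: [-2.77, 2.77], [-0.9, 2.22], [0.21, 2.48], [-1.53, 4.67], [0.24, 2.81], [-2.84, 2.84]. Speed limits (rad/s): [2.79, 2.79, 3.14, 3.14, 3.14, 3.14].

INTERFACE

Orientations are given as a unit quaternion [x, y, z, w].
In Python, from plant import ctrl gives the robot as it stands.
- The arm moves only by the tool apply_moves, never from a script. Its argument "moves" is a list that holds one entry, the list of rows, each a list of 7 numbers: the shift along the tool's x, y, z in m, then the turn, a rotation vector about the tool's x, y, z in degrees, then the gripper's target within -1 to 1 (shut at 1, half-way at 0, fully open at -1). In form: [[[tx, ty, tz, ax, ay, az, hand], ...]]. A call has 1 to 12 rows; each row shifts and turns the pose as measured when the row begins, along the tool's axes as they then stand; what a row does not reach is not made up. A row lasts 1/10 s, in which the tool goes at most 50 mm and 8.59 degrees, less where a joint would pass 70% of its speed; a pose out of reach is approached as far as the arm can. A call with a gripper value outside its range is refused whole. The fingers move at their own pace and stop on an object; "force" is the grip in N (left out, the last holds). Time passes only in rows, so rows that do not move let the fingers close. It gives the time, the measured TCP pose, the force and the opening at its end, in the units of the state.
- ctrl.get_state(): the state, without advancing time (a new reading comes with each control period).
- ctrl.read_camera(name): name is "scene" or "top" or "wrist"; returns the picture (480x640x3 uint8, red, green, blue); there is no depth.
- ctrl.get_calibration(name): a dict with "camera_matrix" (3x3 intrinsics, pixels), "cam_to_world" (4x4, takes a point from camera to world coordinates). Camera axes: x right, y up, looking along -z (the intrinsics and any distortion apply to the point x, -y, -z); pixel columns grow to the right and rows downward; lengths in m; the calibration is good to about 2 mm. A picture is of the moment at which its call begins: read the wrist's pose just before it. get_calibration takes no time and is no camera call; for the wrist camera it gives the pose at the moment of the call.
- ctrl.sign_off(): hands the job in, once; it reports no verdict.
The state is a dict: "time": time; "qpos": joint angles; "dq": joint speeds; "joint_efforts": joint torques, N m; "eef_pos": TCP position; "tcp_rot": TCP orientation; "contact_force": force on the tool from outside, world axes, zero at the start; "wrist_torque": the same for the moment, N m; "opening": opening from 0.0 (shut) to 1.0 (fully open).
Only numpy, scipy, OpenCV 4.12 (cv2) and the standard library are available. Lean on these libraries where they do the work, as an engineer would, in place of code of your own. Each camera call takes 0.05 s, during which the arm holds its last target. There are 200 camera calls.

## Working session

There is one attempt and no reset: what is moved stays moved. The work goes in short steps, Python scripts to look and compute and a tool call to move; the robot and the scene stay as the last step left them, time stands still between calls to the robot, and variables do not carry over. Pictures are saved under pics/ and viewed, about 12 in all and at most 16, crops included, and the job is handed in when it is done.

Besides the shell and the picture viewer there is one more tool, called after "Call:" by a JSON object that holds its "method" and its "body", one argument or row to a line. apply_moves: Moves the arm, as the interface text tells. Its arguments: {"type":"object","properties":{"moves":{"type":"array","items":{"type":"array","items":{"type":"array","items":{"type":"number"}}}},"force":{"type":"number"}},"required":["moves"]}

```bash
ls; mkdir -p pics; python3 - <<'E'
from plant import ctrl
import cv2
print(ctrl.get_state())
for n in("top","scene"):
    c=ctrl.get_calibration(n);print(n,c)
    cv2.imwrite(f"pics/{n}0.png",cv2.cvtColor(ctrl.read_camera(n),cv2.COLOR_RGB2BGR))
E
```

```text
pics
{'time': 0.0, 'qpos': array([ 9.96015098e-01,  2.87198535e-01,  1.57818622e+00, -8.81697853e-07,
        1.27862101e+00, -1.49991300e-01]), 'dq': array([-0.00074426,  0.00052338, -0.00219762,  0.00044012, -0.00145211,
       -0.00200047]), 'joint_efforts': array([-5.36138778e-04, -4.05968571e+01, -2.92634815e+01, -1.47239180e-04,
        5.83403205e-03,  4.99805338e-06]), 'eef_pos': array([0.2777888 , 0.61445843, 0.22992029]), 'tcp_rot': array([ 2.10801371e-01,  9.77528172e-01, -1.12834068e-03, -4.27336087e-04]), 'contact_force': array([0.06227409, 0.51709478, 0.07412545]), 'wrist_torque': array([-0.03015721,  0.01553376,  0.05312098]), 'opening': 0.9968538560058529}
top {'camera_matrix': array([[489.08942121,   0.        , 318.37715207],
       [  0.        , 489.08942121, 234.76514056],
       [  0.        ,   0.        ,   1.        ]]), 'cam_to_world': array([[ 0.01648786,  0.99632691, -0.0840288 ,  0.45724619],
       [-0.99975231,  0.01768418,  0.01351256,  0.13130633],
       [ 0.01494891,  0.0837852 ,  0.9963717 ,  0.99911885],
       [ 0.        ,  0.        ,  0.        ,  1.        ]])}
scene {'camera_matrix': array([[518.35303493,   0.        , 316.77575805],
       [  0.        , 518.35303493, 235.21870682],
       [  0.        ,   0.        ,   1.        ]]), 'cam_to_world': array([[ 0.87676385,  0.21070941, -0.43230395,  0.0694658 ],
       [-0.48083807,  0.40078453, -0.77985031, -0.70623313],
       [ 0.00893894,  0.89161276,  0.45271049,  0.53440998],
       [ 0.        ,  0.        ,  0.        ,  1.        ]])}
```

View pics/top0.png

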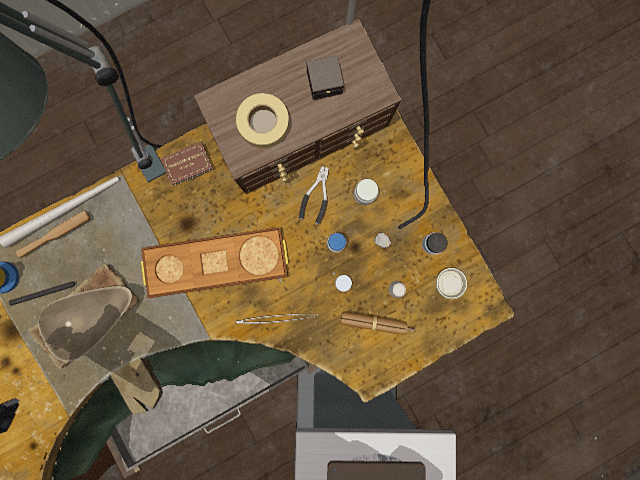

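View pics/scene0.png

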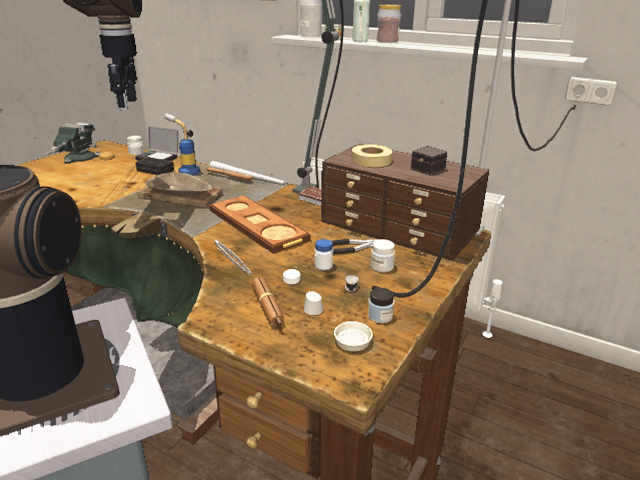

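The top view shows the tray at (215,262) with the big recess at right (260,255), the rectangular one at (215,262) and the small round one at (169,269). The jars have blue (337,242), white (367,190) and black (435,243) caps. The loupe is at (382,240), the white stub or cone at (344,284) and (399,289), and the dish at (451,283). A cord hangs near (405,225). Next I'll zoom in.

```bash
cat > h.py <<'E'
from plant import ctrl
import cv2, numpy as np
def ray(n,px,z,c=None):
    c=c or ctrl.get_calibration(n);K=c["camera_matrix"];T=c["cam_to_world"]
    px=np.atleast_2d(np.asarray(px,float))
    d=np.c_[(px[:,0]-K[0,2])/K[0,0],-(px[:,1]-K[1,2])/K[1,1],-np.ones(len(px))]@T[:3,:3].T
    o=T[:3,3];return o+d*((z-o[2])/d[:,2])[:,None]
def proj(n,P,c=None):
    c=c or ctrl.get_calibration(n);K=c["camera_matrix"];T=c["cam_to_world"]
    p=(np.atleast_2d(P)-T[:3,3])@T[:3,:3]
    return np.c_[K[0,2]+K[0,0]*p[:,0]/-p[:,2],K[1,2]-K[1,1]*p[:,1]/-p[:,2]]
E
python3 - <<'E'
import cv2
a=cv2.imread("pics/top0.png")[170:310,130:480]; b=cv2.imread("pics/scene0.png")[185:365,200:480]
cv2.imwrite("pics/c1.png",cv2.resize(a,(800,320),interpolation=2)); cv2.imwrite("pics/c2.png",cv2.resize(b,(800,514),interpolation=2))
E
```

```text
(no output)
```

View pics/c1.png

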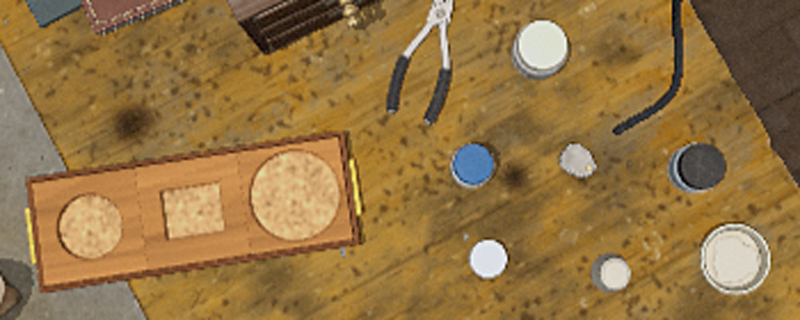

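View pics/c2.png

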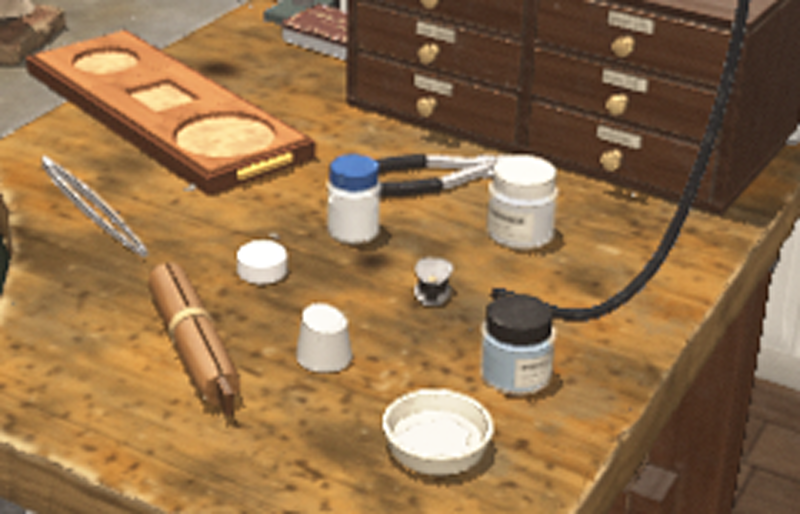

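The blue-capped jar is the slim, tall one. The cone is at top pixel (399,289), and the flat stub is at (344,284) and stays put. The loupe's upper plate is a small rounded rectangle, and a cord lies near the black jar. Now I'll measure.

```bash
python3 - <<'E'
from h import *
a=cv2.imread("pics/top0.png");hsv=cv2.cvtColor(a,cv2.COLOR_BGR2HSV)
def blob(name,px,z,mask,r=22):
    m=np.zeros(mask.shape,np.uint8);cv2.circle(m,px,r,255,-1);m&=mask
    cs,_=cv2.findContours(m,cv2.RETR_EXTERNAL,cv2.CHAIN_APPROX_NONE);c=max(cs,key=cv2.contourArea)
    w=ray("top",c[:,0,:],z)[:,:2].astype(np.float32)
    (cc,rr)=cv2.minEnclosingCircle(w);print(name,"circ",np.round(cc,4),round(2000*rr,1),"rect",[np.round(v,4) for v in cv2.minAreaRect(w)],"R",round(np.hypot(*cc),3))
H,S,V=cv2.split(hsv)
pale=((S<75)&(V>140)).astype(np.uint8)*255
grey=((S<95)&(V>70)).astype(np.uint8)*255
blue=((H>95)&(H<125)&(S>100)).astype(np.uint8)*255
dark=((V<85)).astype(np.uint8)*255
blob("slim",(337,242),.054,blue)
blob("squat?white",(367,190),.052,pale)
blob("black",(435,243),.049,dark)
blob("stub",(344,284),.0155,pale,14)
blob("cone",(399,289),.034,pale,14)
blob("dish",(451,283),.018,pale)
blob("loupe",(382,240),.018,grey,14)
cork=((S<150)&(V>180)).astype(np.uint8)*255
for n,p,r in(("jarN",(169,269),17),("loupeN",(215,262),18),("dishN",(260,255),24)): blob(n,p,.012,cork,r)
# tray outline corners
print(ray("top",[[141,247],[281,228],[288,275],[148,296]],.016).round(4))
E
```

```text
slim circ [0.5248 0.083 ] 34.0 rect [array([0.5246, 0.0829]), array([0.0319, 0.0325]), np.float64(19.1211)] R 0.531
squat?white circ [0.6264 0.0263] 48.4 rect [array([0.6259, 0.0274]), array([0.0456, 0.0453]), np.float64(1.0749)] R 0.627
black circ [ 0.5256 -0.1126] 41.7 rect [array([ 0.5262, -0.1123]), array([0.0371, 0.04  ]), np.float64(21.6883)] R 0.538
stub circ [0.4444 0.0669] 33.7 rect [array([0.4446, 0.0665]), array([0.0311, 0.0326]), np.float64(45.7216)] R 0.449
cone circ [ 0.4334 -0.0413] 27.6 rect [array([ 0.4334, -0.0412]), array([0.0254, 0.0257]), np.float64(0.91)] R 0.435
dish circ [ 0.4478 -0.1499] 62.8 rect [array([ 0.4478, -0.1495]), array([0.0599, 0.0607]), np.float64(0.9065)] R 0.472
loupe circ [ 0.5311 -0.0111] 34.3 rect [array([ 0.5312, -0.0109]), array([0.0327, 0.0259]), np.float64(45.6817)] R 0.531
jarN circ [0.4673 0.4146] 55.7 rect [array([0.4674, 0.4153]), array([0.0544, 0.053 ]), np.float64(46.6395)] R 0.625
loupeN circ [0.4819 0.3257] 63.6 rect [array([0.4815, 0.3258]), array([0.0437, 0.0492]), np.float64(10.1699)] R 0.582
dishN circ [0.4975 0.2375] 78.7 rect [array([0.4976, 0.2369]), array([0.0766, 0.0765]), np.float64(1.0147)] R 0.551
[[0.5093 0.4727 0.016 ]
 [0.5525 0.1936 0.016 ]
 [0.4583 0.1774 0.016 ]
 [0.4121 0.4543 0.016 ]]
```

Call:
{"method": "apply_moves", "body": {
  "moves": [
    [[-0.04, -0.022, -0.003, 0, 0, 0, -1], [-0.04, -0.022, -0.003, 0, 0, 0, -1], [-0.04, -0.022, -0.003, 0, 0, 0, -1], [-0.04, -0.022, -0.003, 0, 0, 0, -1], [-0.04, -0.022, -0.003, 0, 0, 0, -1], [-0.04, -0.022, -0.003, 0, 0, 0, -1], [-0.04, -0.022, -0.003, 0, 0, 0, -1], [-0.04, -0.022, -0.003, 0, 0, 0, -1], [0, 0, 0, 0, 0, 0, -1], [0, 0, 0, 0, 0, 0, -1]]
  ]
}}

```text
time: 1.1
eef_pos: [0.5019, 0.3106, 0.2479]
tcp_rot: [0.209, 0.978, -0.005, -0.004]
contact_force: [0.6, 0.3, 0.1]
opening: 1.001
```

```bash
cat >> h.py <<'E'
def snap(n,f):
    c=ctrl.get_calibration(n);im=cv2.cvtColor(ctrl.read_camera(n),cv2.COLOR_RGB2BGR);cv2.imwrite("pics/"+f,im);np.save("pics/"+f+".npy",c,allow_pickle=True);return im,c
def plan(x,y,z,psi):
    """shift in tool axes (before turning), tilt correction and turn about tool z to aim jaws at psi deg (mod 180)"""
    from scipy.spatial.transform import Rotation as R
    s=ctrl.get_state();M=R.from_quat(s["tcp_rot"])
    cur=np.degrees(np.arctan2(*M.as_matrix()[[1,0],1]));d=(psi-cur+90)%180-90
    q=np.degrees(s["qpos"])
    t=M.inv().apply(np.array([x,y,z])-s["eef_pos"])
    goal=R.from_euler("z",np.radians(cur+d)-np.pi/2)*R.from_quat([0,1,0,0])
    rv=np.degrees((M.inv()*goal).as_rotvec())
    a1=np.degrees(np.arctan2(y,x));print("shift",t.round(4),"n>=%.1f"%(np.linalg.norm(t)/.05),"turn",rv.round(2),"n>=%.1f"%(np.linalg.norm(rv)/8.59),"psi %.1f"%cur,"q6 end %.0f"%(a1-(cur+d)),"q6 now %.0f"%q[5])
E
python3 - <<'E'
from h import *
snap("wrist","w1.png")
print(ray("top",[[400,228],[427,205]],.005).round(3))
plan(.5,-.06,.25,65.7)
E
```

```text
[[ 0.558 -0.049  0.005]
 [ 0.606 -0.105  0.005]]
shift [-0.1497 -0.3392  0.0011] n>=7.4 turn [-0.65 -0.25  0.21] n>=0.1 psi 65.9 q6 end -73 q6 now -44
```

View pics/w1.png

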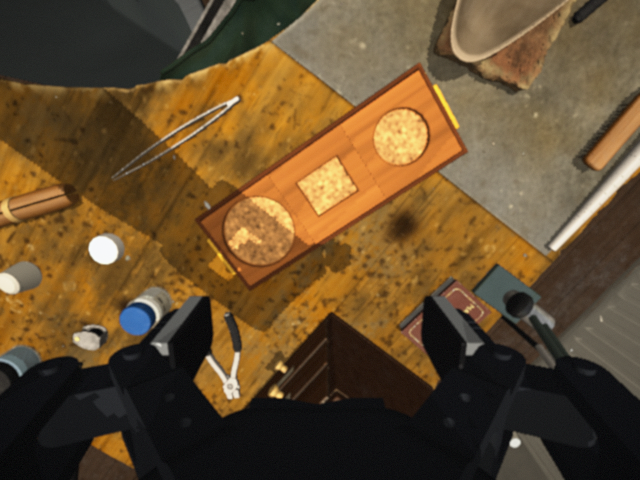

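The wrist view shows the tray: small recess at (401,136), rectangular at (327,186), big at (260,230), with the slim jar and stub at left. I'll check the recess positions from it.

```bash
cat >> h.py <<'E'
def shape(im,c,px,r,z,lo,hi,space=cv2.COLOR_BGR2HSV):
    m=cv2.inRange(cv2.cvtColor(im,space),lo,hi);k=np.zeros(m.shape,np.uint8);cv2.circle(k,px,r,255,-1);m&=k
    m=cv2.morphologyEx(m,cv2.MORPH_CLOSE,np.ones((5,5),np.uint8))
    cs,_=cv2.findContours(m,cv2.RETR_EXTERNAL,cv2.CHAIN_APPROX_NONE);q=max(cs,key=cv2.contourArea)
    w=ray(None,q[:,0,:],z,c)[:,:2].astype(np.float32);cc,rr=cv2.minEnclosingCircle(w)
    print(px,"circ",np.round(cc,4),round(2000*rr,1),"rect",[np.round(v,4) for v in cv2.minAreaRect(w)])
E
python3 - <<'E'
from h import *
im=cv2.imread("pics/w1.png");c=np.load("pics/w1.png.npy",allow_pickle=True).item()
shape(im,c,(401,136),33,.012,(0,0,190),(40,150,255))
shape(im,c,(327,186),36,.012,(0,0,190),(40,150,255))
for x in ray(None,[[222,230],[260,195],[260,267],[295,230],[401,107],[401,166],[373,136],[429,136]],.012,c).round(4):print(x)
plan(.47,-.08,.25,90)
E
```

```text
(401, 136) circ [0.4685 0.4162] 54.2 rect [array([0.4678, 0.4162]), array([0.0511, 0.0514]), np.float64(6.1762)]
(327, 186) circ [0.4838 0.3266] 61.0 rect [array([0.4834, 0.3268]), array([0.0403, 0.0491]), np.float64(10.1289)]
[0.4803 0.2005 0.012 ]
[0.4626 0.2568 0.012 ]
[0.5366 0.2197 0.012 ]
[0.5134 0.275  0.012 ]
[0.441  0.4274 0.012 ]
[0.496  0.4069 0.012 ]
[0.4556 0.3912 0.012 ]
[0.4792 0.4439 0.012 ]
shift [-0.1305 -0.3697  0.0015] n>=7.8 turn [ -0.59  -0.38 -24.09] n>=2.8 psi 65.9 q6 end -100 q6 now -44
```

Call:
{"method": "apply_moves", "body": {
  "moves": [
    [[-0.018, -0.041, 0, 0, 0, 0, -1], [-0.018, -0.041, 0, 0, 0, 0, -1], [-0.018, -0.041, 0, 0, 0, 0, -1], [-0.018, -0.041, 0, 0, 0, 0, -1], [-0.018, -0.041, 0, 0, 0, 0, -1], [-0.018, -0.041, 0, 0, 0, 0, -1], [-0.018, -0.041, 0, 0, 0, 0, -1], [-0.018, -0.041, 0, 0, 0, 0, -1], [0, 0, 0, 0, 0, -8, -1], [0, 0, 0, 0, 0, -8, -1], [0, 0, 0, 0, 0, -8, -1], [0, 0, 0, 0, 0, 0, -1]]
  ]
}}

```text
time: 2.35
eef_pos: [0.4975, -0.0434, 0.2468]
tcp_rot: [-0.021, 1.0, -0.003, -0.006]
contact_force: [0.2, 0.6, 0.1]
opening: 0.999
```

```bash
python3 - <<'E'
from h import *
snap("wrist","w2.png")
print(ctrl.get_state()["eef_pos"])
E
```

```text
[ 0.49743854 -0.04323108  0.2467908 ]
```

View pics/w2.png

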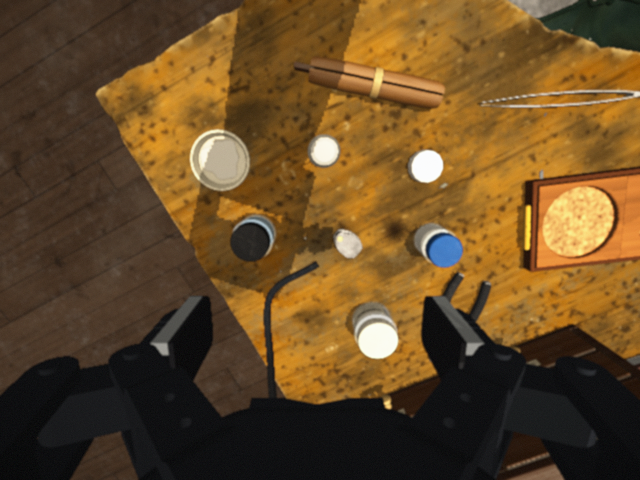

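The wrist view shows the dish at (220,160), cone at (324,151), stub at (426,166), loupe at (348,243), slim blue jar at (440,246) and the end of the cord at (316,265). I'll measure here and plan the dish grasp.

```bash
python3 - <<'E'
from h import *
im=cv2.imread("pics/w2.png");c=np.load("pics/w2.png.npy",allow_pickle=True).item()
shape(im,c,(220,160),36,.018,(0,0,110),(40,90,255))
shape(im,c,(324,151),18,.034,(0,0,170),(180,60,255))
shape(im,c,(348,243),19,.018,(0,0,120),(180,70,255))
shape(im,c,(444,249),20,.054,(95,100,0),(125,255,255))
print(ray(None,[[316,265],[270,300]],.006,c).round(3))
a=im[220:290,290:380];cv2.imwrite("pics/c3.png",cv2.resize(a,(540,420),interpolation=2))
plan(.448,-.15,.1,90)
E
```

```text
(220, 160) circ [ 0.4491 -0.1491] 62.9 rect [array([ 0.4491, -0.1493]), array([0.0608, 0.0617]), np.float64(2.4243)]
(324, 151) circ [ 0.4343 -0.0413] 28.0 rect [array([ 0.4342, -0.0411]), array([0.0258, 0.0267]), np.float64(2.4314)]
(348, 243) circ [ 0.5318 -0.0118] 36.4 rect [array([ 0.5315, -0.0115]), array([0.0338, 0.0255]), np.float64(53.054)]
(444, 249) circ [0.5245 0.0825] 36.3 rect [array([0.5248, 0.0824]), array([0.0354, 0.0324]), np.float64(51.0447)]
[[ 0.563 -0.044  0.006]
 [ 0.609 -0.097  0.006]]
shift [ 0.0518 -0.1039  0.148 ] n>=3.8 turn [-0.31 -0.73  2.29] n>=0.3 psi 92.3 q6 end -109 q6 now -109
```

View pics/c3.png

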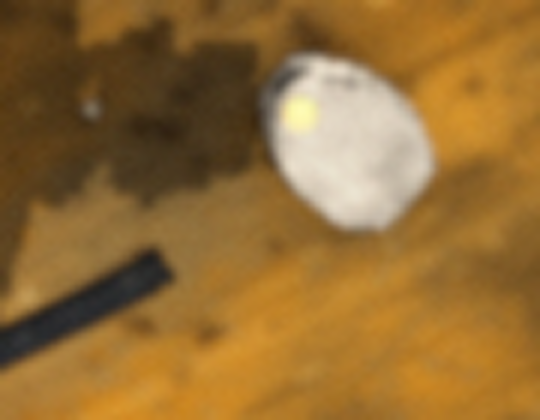

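The loupe plate's long axis runs from upper left to lower right, at about 50° in the world frame. The cord's end is about 45 mm away from it. Next I'll go above the dish.

Call:
{"method": "apply_moves", "body": {
  "moves": [
    [[0.0104, -0.0208, 0.034, 0, 0, 0, -1], [0.0104, -0.0208, 0.034, 0, 0, 0, -1], [0.0104, -0.0208, 0.034, 0, 0, 0, -1], [0.0104, -0.0208, 0.034, 0, 0, 0, -1], [0.0104, -0.0208, 0.034, 0, 0, 0, -1], [0, 0, 0, -0.3, -0.7, 2.3, -1], [0, 0, 0, 0, 0, 0, -1]]
  ]
}}

```text
time: 3.1
eef_pos: [0.4506, -0.1464, 0.0758]
tcp_rot: [0.005, 1.0, 0.0, 0.005]
contact_force: [0.5, 0.7, 0.0]
opening: 1.002
```

```bash
python3 - <<'E'
from h import *
plan(.4485,-.1495,.004,90)
E
```

```text
shift [ 0.0027 -0.0032  0.0718] n>=1.4 turn [ 0.    0.53 -0.59] n>=0.1 psi 89.4 q6 end -108 q6 now -120
```

Call:
{"method": "apply_moves", "body": {
  "moves": [
    [[0.0027, -0.0032, 0, 0, 0.5, -0.6, -1], [0, 0, 0.025, 0, 0, 0, -1], [0, 0, 0.025, 0, 0, 0, -1], [0, 0, 0.015, 0, 0, 0, -1], [0, 0, 0.007, 0, 0, 0, -1], [0, 0, 0, 0, 0, 0, 1], [0, 0, 0, 0, 0, 0, 1], [0, 0, 0, 0, 0, 0, 1], [0, 0, 0, 0, 0, 0, 1], [0, 0, 0, 0, 0, 0, 1]]
  ],
  "force": 30
}}

```text
time: 4.1
eef_pos: [0.4626, -0.1509, 0.0181]
tcp_rot: [-0.004, 1.0, -0.007, 0.013]
contact_force: [-0.5, -0.7, -0.1]
opening: 0.147
```

```bash
python3 - <<'E'
from h import *
s=ctrl.get_state();print(s["qpos"].round(3),s["opening"],s["eef_pos"],s["contact_force"])
plan(.4485,-.1495,.05,90)
im,c=snap("top","t1.png")
shape(im,c,(451,283),24,.018,(0,0,140),(180,75,255))
cv2.imwrite("pics/c4.png",cv2.resize(im[200:340,360:520],(640,560)))
E
```

```text
[-5.250e-01  1.560e-01  2.178e+00  1.000e-03  7.770e-01 -2.104e+00] 0.14661740233885412 [ 0.46259195 -0.15093349  0.01807523] [-0.50554498 -0.74939253 -0.11067824]
shift [ 0.0132  0.0011 -0.0323] n>=0.7 turn [-0.85  1.51  0.49] n>=0.2 psi 90.5 q6 end -108 q6 now -121
(451, 283) circ [ 0.435  -0.1345] 33.7 rect [array([ 0.4336, -0.1343]), array([0.0261, 0.028 ]), np.float64(89.7762)]
```

View pics/c4.png

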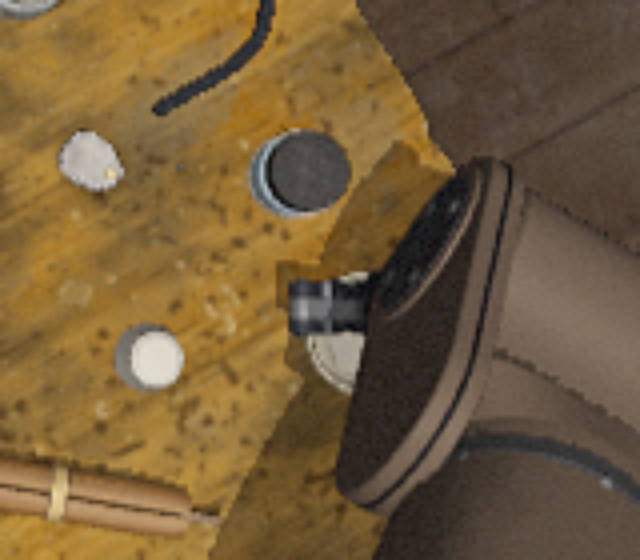

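The fingers closed in front of the dish, because the arm drifted 14 mm in +x during the descent. I'll rise, open and look again.

Call:
{"method": "apply_moves", "body": {
  "moves": [
    [[0, 0, -0.02, 0, 0, 0, 1], [0, 0, -0.03, 0, 0, 0, 1], [0, 0, -0.04, 0, 0, 0, -1], [-0.02, 0, -0.03, 0, 0, 0, -1], [-0.03, 0, -0.03, 0, 0, 0, -1], [-0.03, 0, -0.01, -0.8, 1.5, 0.5, -1], [0, 0, 0, 0, 0, 0, -1]]
  ]
}}

```text
time: 4.85
eef_pos: [0.5384, -0.1479, 0.1851]
tcp_rot: [0.002, 1.0, 0.0, -0.002]
contact_force: [-0.1, 0.3, 0.2]
opening: 0.851
```

```bash
python3 - <<'E'
from h import *
s=ctrl.get_state();print(s["qpos"].round(3),s["opening"],s["eef_pos"],s["contact_force"])
im,c=snap("wrist","w3.png")
E
```

```text
[-4.490e-01  7.500e-02  1.906e+00 -1.000e-03  1.163e+00 -2.017e+00] 0.8514424701812457 [ 0.53840557 -0.14792594  0.18509193] [-0.06105482  0.2566591   0.24655969]
```

View pics/w3.png

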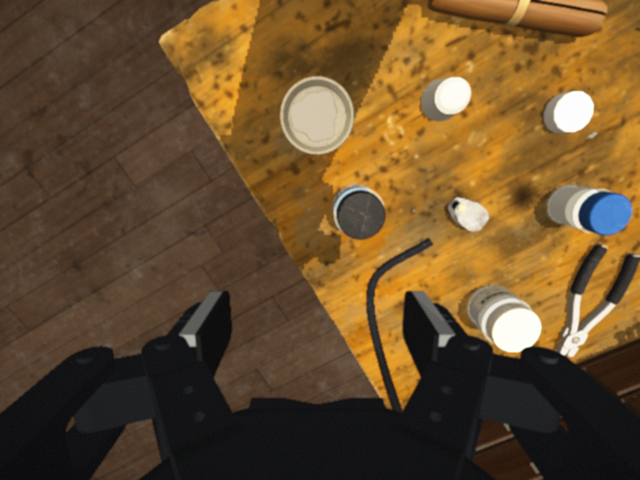

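```bash
python3 - <<'E'
from h import *
im=cv2.imread("pics/w3.png");c=np.load("pics/w3.png.npy",allow_pickle=True).item()
shape(im,c,(317,115),45,.018,(0,0,110),(40,90,255))
shape(im,c,(452,97),20,.034,(0,0,170),(180,60,255))
shape(im,c,(360,214),26,.052,(0,0,0),(180,255,80))
top,c2=snap("top","t2.png");shape(top,c2,(451,285),24,.018,(0,0,140),(180,75,255))
plan(.448,-.15,.1,90)
E
```

```text
(317, 115) circ [ 0.4488 -0.149 ] 62.1 rect [array([ 0.4485, -0.1493]), array([0.0611, 0.0614]), np.float64(82.7928)]
(452, 97) circ [ 0.4353 -0.0432] 28.6 rect [array([ 0.4352, -0.0433]), array([0.028 , 0.0255]), np.float64(89.8364)]
(360, 214) circ [ 0.526  -0.1145] 39.0 rect [array([ 0.526 , -0.1144]), array([0.0387, 0.0363]), np.float64(28.4037)]
(451, 285) circ [ 0.4477 -0.1504] 62.2 rect [array([ 0.4479, -0.1505]), array([0.0584, 0.06  ]), np.float64(89.7762)]
shift [ 0.0865 -0.0034  0.0834] n>=2.4 turn [ 0.14 -0.45 -0.19] n>=0.1 psi 89.8 q6 end -109 q6 now -116
```

Call:
{"method": "apply_moves", "body": {
  "moves": [
    [[0.0288, -0.001, 0.028, 0, 0, 0, -1], [0.0288, -0.001, 0.028, 0, 0, 0, -1], [0.0288, -0.001, 0.028, 0, 0, 0, -1], [0, 0, 0.015, 0, 0, 0, -1], [0, 0, 0.015, 0, 0, 0, -1], [0, 0, 0, 0, 0, 0, -1]]
  ]
}}

```text
time: 5.55
eef_pos: [0.433, -0.145, 0.0584]
tcp_rot: [0.002, 1.0, 0.005, -0.01]
contact_force: [-0.1, 0.1, 0.7]
opening: 0.999
```

```bash
python3 - <<'E'
from h import *
s=ctrl.get_state();print(s["qpos"].round(3),s["opening"],s["contact_force"].round(1),s["joint_efforts"].round(1))
plan(.4485,-.15,.03,90)
E
```

```text
[-0.544  0.041  2.208 -0.004  0.915 -2.108] 0.999269236775976 [-0.1  0.1  0.7] [ -0.2 -25.1 -24.2  -0.   -0.1  -0. ]
shift [-0.0161 -0.0052  0.028 ] n>=0.7 turn [ 0.52 -1.19 -0.25] n>=0.2 psi 89.7 q6 end -108 q6 now -121
```

Call:
{"method": "apply_moves", "body": {
  "moves": [
    [[-0.008, -0.0025, 0, 0.5, -1.2, 0, -1], [-0.008, -0.0025, 0, 0, 0, 0, -1], [0, 0, 0.008, 0, 0, 0, -1], [0, 0, 0.008, 0, 0, 0, -1], [0, 0, 0.008, 0, 0, 0, -1], [0, 0, 0, 0, 0, 0, -1], [0, 0, 0, 0, 0, 0, -1]]
  ]
}}

```text
time: 6.25
eef_pos: [0.4511, -0.1511, 0.0338]
tcp_rot: [0.002, 1.0, -0.001, 0.002]
contact_force: [-0.4, 0.5, 0.4]
opening: 1.0
```

```bash
python3 - <<'E'
from h import *
plan(.4485,-.15,.004,90)
E
```

```text
shift [0.0027 0.0011 0.0297] n>=0.6 turn [-0.12  0.25 -0.23] n>=0.0 psi 89.8 q6 end -108 q6 now -121
```

Good behaviour with small steps. I'll descend without closing, then check.

Call:
{"method": "apply_moves", "body": {
  "moves": [
    [[0.0025, 0.001, 0.006, 0, 0, 0, -1], [0, 0, 0.008, 0, 0.3, 0, -1], [0, 0, 0.008, 0, 0, 0, -1], [0, 0, 0.008, 0, 0, 0, -1], [0, 0, 0, 0, 0, 0, -1], [0, 0, 0, 0, 0, 0, -1]]
  ]
}}

```text
time: 6.85
eef_pos: [0.4481, -0.1499, 0.0008]
tcp_rot: [0.002, 1.0, -0.001, -0.001]
contact_force: [0.1, 0.3, 0.0]
opening: 0.998
```

```bash
python3 - <<'E'
from h import *
plan(.4485,-.15,.004,90)
E
```

```text
shift [-0.0004 -0.0001 -0.0032] n>=0.1 turn [-0.1  -0.11 -0.23] n>=0.0 psi 89.8 q6 end -108 q6 now -120
```

Call:
{"method": "apply_moves", "body": {
  "moves": [
    [[0, 0, -0.0035, 0, 0, 0, -1], [0, 0, 0, 0, 0, 0, 1], [0, 0, 0, 0, 0, 0, 1], [0, 0, 0, 0, 0, 0, 1], [0, 0, 0, 0, 0, 0, 1], [0, 0, 0, 0, 0, 0, 1]]
  ],
  "force": 30
}}

```text
time: 7.45
eef_pos: [0.4487, -0.1501, 0.0057]
tcp_rot: [0.002, 1.0, -0.001, -0.0]
contact_force: [0.2, 0.5, -1.1]
opening: 0.693
```

Call:
{"method": "apply_moves", "body": {
  "moves": [
    [[0, 0, -0.008, 0, 0, 0, 1], [0, 0, -0.015, 0, 0, 0, 1], [0, 0, -0.025, 0, 0, 0, 1], [0, 0, -0.03, 0, 0, 0, 1], [0, 0, -0.025, 0, 0, 0, 1], [0, 0, -0.01, 0, 0, 0, 1], [0, 0, 0, 0, 0, 0, 1]]
  ]
}}

```text
time: 8.15
eef_pos: [0.4472, -0.1489, 0.1231]
tcp_rot: [0.002, 1.0, -0.0, -0.002]
contact_force: [1.2, -0.2, -1.6]
opening: 0.686
```

```bash
python3 - <<'E'
from h import *
print(ctrl.get_state()["opening"])
plan(.498,.2375,.10,90)
E
```

```text
0.6864010930666634
shift [-0.0493  0.3867  0.0227] n>=7.8 turn [-0.04 -0.2  -0.24] n>=0.0 psi 89.8 q6 end -65 q6 now -120
```

Call:
{"method": "apply_moves", "body": {
  "moves": [
    [[-0.002, 0.015, 0, 0, 0, 0, 1], [-0.004, 0.03, 0, 0, 0, 0, 1], [-0.005, 0.04, 0, 0, 0, 0, 1], [-0.005, 0.042, 0, 0, 0, 0, 1], [-0.005, 0.042, 0, 0, 0, 0, 1], [-0.005, 0.042, 0, 0, 0, 0, 1], [-0.005, 0.042, 0, 0, 0, 0, 1], [-0.005, 0.04, 0, 0, 0, 0, 1], [-0.005, 0.035, 0, 0, 0, 0, 1], [-0.004, 0.03, 0, 0, 0, 0, 1], [-0.002, 0.02, 0, 0, 0, 0, 1], [0, 0, 0, 0, 0, 0, 1]]
  ]
}}

```text
time: 9.35
eef_pos: [0.4889, 0.2422, 0.1048]
tcp_rot: [0.005, 1.0, -0.001, -0.014]
contact_force: [0.0, 0.0, -0.6]
opening: 0.686
```

```bash
python3 - <<'E'
from h import *
print(ctrl.get_state()["opening"])
plan(.498,.2375,.05,90)
E
```

```text
0.6859601278401902
shift [-0.0106 -0.0045  0.0545] n>=1.1 turn [-0.14 -1.56 -0.52] n>=0.2 psi 89.5 q6 end -65 q6 now -74
```

Call:
{"method": "apply_moves", "body": {
  "moves": [
    [[-0.005, -0.002, 0.01, -0.1, -1.5, -0.5, 1], [-0.005, -0.002, 0.015, 0, 0, 0, 1], [0, 0, 0.015, 0, 0, 0, 1], [0, 0, 0.012, 0, 0, 0, 1], [0, 0, 0, 0, 0, 0, 1], [0, 0, 0, 0, 0, 0, 1]]
  ]
}}

```text
time: 9.95
eef_pos: [0.4943, 0.2338, 0.044]
tcp_rot: [-0.0, 1.0, -0.003, -0.006]
contact_force: [0.6, 0.0, -0.7]
opening: 0.692
```

```bash
python3 - <<'E'
from h import *
plan(.498,.2375,.0185,90)
E
```

```text
shift [-0.004   0.0038  0.0255] n>=0.5 turn [-0.33 -0.66  0.02] n>=0.1 psi 90.0 q6 end -65 q6 now -75
```

Call:
{"method": "apply_moves", "body": {
  "moves": [
    [[-0.004, 0.0038, 0.003, -0.3, -0.7, 0, 1], [0, 0, 0.006, 0, 0, 0, 1], [0, 0, 0.006, 0, 0, 0, 1], [0, 0, 0.005, 0, 0, 0, 1], [0, 0, 0, 0, 0, 0, 1], [0, 0, 0, 0, 0, 0, 1]]
  ]
}}

```text
time: 10.55
eef_pos: [0.5001, 0.2381, 0.0242]
tcp_rot: [-0.0, 1.0, 0.0, 0.003]
contact_force: [-0.4, -0.1, -0.6]
opening: 0.688
```

```bash
python3 - <<'E'
from h import *
plan(.498,.2375,.0185,90)
E
```

```text
shift [ 0.0021 -0.0006  0.0057] n>=0.1 turn [0.05 0.3  0.02] n>=0.0 psi 90.0 q6 end -65 q6 now -75
```

Call:
{"method": "apply_moves", "body": {
  "moves": [
    [[0.002, -0.0006, 0.003, 0, 0.3, 0, 1], [0, 0, 0.0025, 0, 0, 0, 1], [0, 0, 0, 0, 0, 0, 1], [0, 0, 0, 0, 0, 0, -1], [0, 0, 0, 0, 0, 0, -1], [0, 0, 0, 0, 0, 0, -1], [0, 0, 0, 0, 0, 0, -1], [0, 0, -0.01, 0, 0, 0, -1], [0, 0, -0.025, 0, 0, 0, -1], [0, 0, -0.04, 0, 0, 0, -1], [0, 0, -0.04, 0, 0, 0, -1], [0, 0, -0.02, 0, 0, 0, -1]]
  ]
}}

```text
time: 11.75
eef_pos: [0.4964, 0.2369, 0.1578]
tcp_rot: [-0.0, 1.0, -0.0, -0.003]
contact_force: [1.3, 0.6, -0.2]
opening: 1.002
```

```bash
python3 - <<'E'
from h import *
print(ctrl.get_state()["eef_pos"])
plan(.435,-.042,.10,90)
E
```

```text
[0.49639559 0.23689345 0.15782067]
shift [ 0.0612 -0.2788  0.0583] n>=5.8 turn [-0.03 -0.31  0.02] n>=0.0 psi 90.0 q6 end -96 q6 now -75
```

Call:
{"method": "apply_moves", "body": {
  "moves": [
    [[0.003, -0.015, 0, 0, 0, 0, -1], [0.006, -0.032, 0.003, 0, 0, 0, -1], [0.008, -0.042, 0.006, 0, 0, 0, -1], [0.008, -0.042, 0.008, 0, 0, 0, -1], [0.008, -0.042, 0.008, 0, 0, 0, -1], [0.007, -0.04, 0.008, 0, 0, 0, -1], [0.006, -0.03, 0.008, 0, 0, 0, -1], [0.003, -0.02, 0.006, 0, 0, 0, -1], [0.001, -0.01, 0.002, 0, 0, 0, -1], [0, 0, 0, 0, 0, 0, -1], [0, 0, 0, 0, 0, 0, -1]]
  ]
}}

```text
time: 12.85
eef_pos: [0.4392, -0.0488, 0.1054]
tcp_rot: [-0.001, 1.0, 0.001, -0.002]
contact_force: [0.4, -0.0, -0.3]
opening: 0.999
```

```bash
python3 - <<'E'
from h import *
print(ctrl.get_state()["eef_pos"])
im,c=snap("top","t3.png")
shape(im,c,(263,252),30,.03,(0,0,140),(180,75,255))
plan(.4348,-.042,.04,90)
E
```

```text
[ 0.43923132 -0.0488142   0.10536923]
(263, 252) circ [0.4987 0.237 ] 66.3 rect [array([0.4978, 0.235 ]), array([0.0614, 0.0593]), np.float64(1.6733)]
shift [0.0043 0.0064 0.0655] n>=1.3 turn [ 0.16 -0.21  0.12] n>=0.0 psi 90.1 q6 end -96 q6 now -110
```

Call:
{"method": "apply_moves", "body": {
  "moves": [
    [[0.002, 0.003, 0.008, 0, 0, 0, -1], [0.002, 0.003, 0.012, 0, 0, 0, -1], [0, 0, 0.015, 0, 0, 0, -1], [0, 0, 0.015, 0, 0, 0, -1], [0, 0, 0.01, 0, 0, 0, -1], [0, 0, 0, 0, 0, 0, -1], [0, 0, 0, 0, 0, 0, -1]]
  ]
}}

```text
time: 13.6
eef_pos: [0.4344, -0.0365, 0.0406]
tcp_rot: [-0.006, 1.0, 0.002, -0.002]
contact_force: [-0.1, -0.3, 0.3]
opening: 0.998
```

```bash
python3 - <<'E'
from h import *
plan(.4345,-.042,.016,90)
E
```

```text
shift [-0.0001 -0.0056  0.0246] n>=0.5 turn [ 0.22 -0.24  0.63] n>=0.1 psi 90.6 q6 end -96 q6 now -109
```

Call:
{"method": "apply_moves", "body": {
  "moves": [
    [[0, -0.005, 0.004, 0.2, -0.2, 0.6, -1], [0, 0, 0.006, 0, 0, 0, -1], [0, 0, 0.006, 0, 0, 0, -1], [0, 0, 0.005, 0, 0, 0, -1], [0, 0, 0, 0, 0, 0, -1], [0, 0, 0, 0, 0, 0, -1]]
  ]
}}

```text
time: 14.2
eef_pos: [0.436, -0.0424, 0.0193]
tcp_rot: [0.0, 1.0, -0.001, 0.002]
contact_force: [0.9, 0.4, -0.7]
opening: 1.0
```

```bash
python3 - <<'E'
from h import *
plan(.4345,-.042,.016,90)
snap("wrist","w4.png")
E
```

```text
shift [0.0015 0.0004 0.0033] n>=0.1 turn [-0.07  0.18 -0.03] n>=0.0 psi 90.0 q6 end -96 q6 now -109
```

View pics/w4.png

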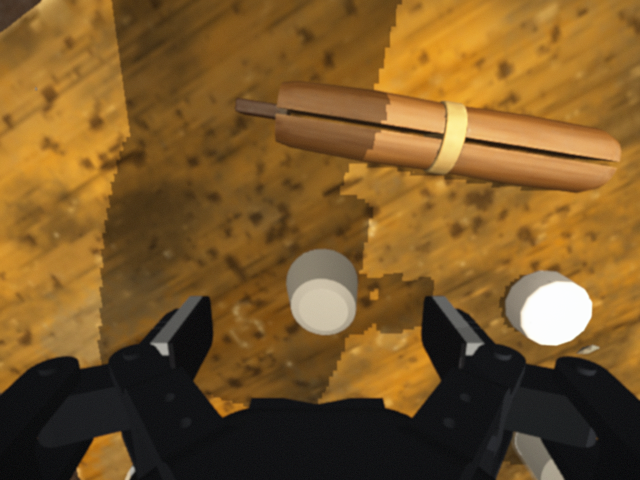

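The cone (324,290) is centred between the pads, and the stub (548,308) is well clear. I'll grip it.

Call:
{"method": "apply_moves", "body": {
  "moves": [
    [[0.0015, 0, 0.003, 0, 0.2, 0, -1], [0, 0, 0, 0, 0, 0, 1], [0, 0, 0, 0, 0, 0, 1], [0, 0, 0, 0, 0, 0, 1], [0, 0, 0, 0, 0, 0, 1], [0, 0, 0, 0, 0, 0, 1], [0, 0, 0, 0, 0, 0, 1], [0, 0, 0, 0, 0, 0, 1]]
  ],
  "force": 30
}}

```text
time: 15.05
eef_pos: [0.435, -0.0425, 0.0169]
tcp_rot: [0.0, 1.0, -0.001, 0.0]
contact_force: [0.9, -0.9, 0.4]
opening: 0.317
```

Call:
{"method": "apply_moves", "body": {
  "moves": [
    [[0, 0, -0.006, 0, 0, 0, 1], [0, 0, -0.012, 0, 0, 0, 1], [0, 0, -0.02, 0, 0, 0, 1], [0, 0, -0.025, 0, 0, 0, 1], [0, 0, -0.025, 0, 0, 0, 1], [0, 0, -0.015, 0, 0, 0, 1], [0, 0, 0, 0, 0, 0, 1]]
  ]
}}

```text
time: 15.75
eef_pos: [0.4344, -0.0422, 0.1276]
tcp_rot: [0.0, 1.0, -0.001, 0.001]
contact_force: [-0.6, -0.1, 0.3]
opening: 0.315
```

```bash
python3 - <<'E'
from h import *
print(ctrl.get_state()["opening"])
plan(.498,.236,.10,90)
im,c=snap("wrist","w5.png");cv2.imwrite("pics/c5.png",im[200:420,160:480])
E
```

```text
0.3152877112016095
shift [-0.0634  0.2782  0.0271] n>=5.7 turn [-0.12  0.1  -0.02] n>=0.0 psi 90.0 q6 end -65 q6 now -109
```

View pics/c5.png

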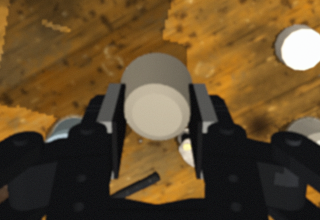

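The cone is held upright between the pads. Carrying it to the dish.

Call:
{"method": "apply_moves", "body": {
  "moves": [
    [[-0.003, 0.012, 0, 0, 0, 0, 1], [-0.006, 0.028, 0, 0, 0, 0, 1], [-0.009, 0.038, 0, 0, 0, 0, 1], [-0.009, 0.04, 0, 0, 0, 0, 1], [-0.009, 0.04, 0.004, 0, 0, 0, 1], [-0.009, 0.04, 0.006, 0, 0, 0, 1], [-0.008, 0.035, 0.008, 0, 0, 0, 1], [-0.006, 0.025, 0.006, 0, 0, 0, 1], [-0.003, 0.015, 0.003, 0, 0, 0, 1], [-0.001, 0.005, 0, 0, 0, 0, 1], [0, 0, 0, 0, 0, 0, 1], [0, 0, 0, 0, 0, 0, 1]]
  ]
}}

```text
time: 17.0
eef_pos: [0.4891, 0.2531, 0.0834]
tcp_rot: [0.001, 1.0, -0.002, -0.012]
contact_force: [0.1, -0.6, -0.2]
opening: 0.314
```

```bash
python3 - <<'E'
from h import *
print(ctrl.get_state()["opening"])
plan(.498,.236,.06,90)
E
```

```text
0.3143995198445161
shift [-0.0094 -0.017   0.0233] n>=0.6 turn [-0.23 -1.34 -0.11] n>=0.2 psi 89.9 q6 end -65 q6 now -73
```

Call:
{"method": "apply_moves", "body": {
  "moves": [
    [[-0.003, -0.006, 0.005, -0.2, -1.3, 0, 1], [-0.003, -0.006, 0.008, 0, 0, 0, 1], [-0.003, -0.005, 0.008, 0, 0, 0, 1], [0, 0, 0.002, 0, 0, 0, 1], [0, 0, 0, 0, 0, 0, 1], [0, 0, 0, 0, 0, 0, 1]]
  ]
}}

```text
time: 17.6
eef_pos: [0.4984, 0.2317, 0.059]
tcp_rot: [0.004, 1.0, -0.0, -0.001]
contact_force: [0.2, 0.3, 0.1]
opening: 0.318
```

```bash
python3 - <<'E'
from h import *
plan(.498,.236,.035,90)
E
```

```text
shift [0.0004 0.0043 0.024 ] n>=0.5 turn [-0.06 -0.1  -0.43] n>=0.1 psi 89.6 q6 end -65 q6 now -75
```

Call:
{"method": "apply_moves", "body": {
  "moves": [
    [[0, 0.004, 0.002, 0, -0.1, -0.4, 1], [0, 0, 0.005, 0, 0, 0, 1], [0, 0, 0.005, 0, 0, 0, 1], [0, 0, 0.004, 0, 0, 0, 1], [0, 0, 0.002, 0, 0, 0, 1], [0, 0, 0, 0, 0, 0, 1], [0, 0, 0, 0, 0, 0, 1]]
  ]
}}

```text
time: 18.3
eef_pos: [0.4985, 0.2369, 0.0398]
tcp_rot: [-0.001, 1.0, -0.0, 0.0]
contact_force: [0.2, 0.2, -1.3]
opening: 0.317
```

```bash
python3 - <<'E'
from h import *
plan(.498,.236,.034,90)
E
```

```text
shift [ 0.0005 -0.0009  0.0058] n>=0.1 turn [-0.04  0.04  0.07] n>=0.0 psi 90.1 q6 end -65 q6 now -75
```

Call:
{"method": "apply_moves", "body": {
  "moves": [
    [[0, -0.0009, 0.003, 0, 0, 0, 1], [0, 0, 0.002, 0, 0, 0, 1], [0, 0, 0.0005, 0, 0, 0, 1], [0, 0, 0, 0, 0, 0, 1]]
  ]
}}

```text
time: 18.7
eef_pos: [0.4989, 0.236, 0.0344]
tcp_rot: [-0.001, 1.0, -0.0, 0.001]
contact_force: [-0.2, 0.1, 0.2]
opening: 0.317
```

Call:
{"method": "apply_moves", "body": {
  "moves": [
    [[0, 0, 0.0005, 0, 0, 0, 1], [0, 0, 0, 0, 0, 0, -0.2], [0, 0, 0, 0, 0, 0, -0.2], [0, 0, 0, 0, 0, 0, -0.2], [0, 0, 0, 0, 0, 0, -0.2], [0, 0, -0.01, 0, 0, 0, -0.2], [0, 0, -0.025, 0, 0, 0, -0.2], [0, 0, -0.04, 0, 0, 0, -0.2], [0, 0, -0.035, 0, 0, 0, -0.2], [0, 0, -0.02, 0, 0, 0, -0.2], [0, 0, 0, 0, 0, 0, -0.2]]
  ]
}}

```text
time: 19.8
eef_pos: [0.4986, 0.236, 0.1713]
tcp_rot: [-0.001, 1.0, -0.0, 0.001]
contact_force: [0.3, 0.1, 0.0]
opening: 0.603
```

```bash
python3 - <<'E'
from h import *
print(ctrl.get_state()["opening"])
plan(.5245,.083,.12,90)
im,c=snap("wrist","w6.png")
E
```

```text
0.6030449536281925
shift [-0.0257 -0.153   0.0514] n>=3.3 turn [-0.02  0.1   0.06] n>=0.0 psi 90.1 q6 end -81 q6 now -75
```

View pics/w6.png

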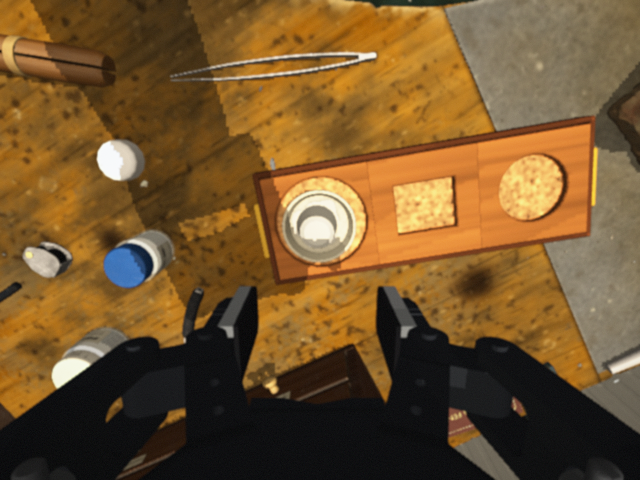

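The dish sits in the big recess with the cone upright at (318,228). Next is the slim jar.

Call:
{"method": "apply_moves", "body": {
  "moves": [
    [[-0.002, -0.015, 0, 0, 0, 0, -0.2], [-0.005, -0.03, 0.005, 0, 0, 0, -0.2], [-0.006, -0.035, 0.01, 0, 0, 0, -0.2], [-0.005, -0.032, 0.012, 0, 0, 0, -0.2], [-0.004, -0.022, 0.012, 0, 0, 0, -0.2], [-0.003, -0.012, 0.008, 0, 0, 0, -0.2], [0, -0.004, 0.002, 0, 0, 0, -0.2], [0, 0, 0, 0, 0, 0, -0.2], [0, 0, 0, 0, 0, 0, -0.2]]
  ]
}}

```text
time: 20.75
eef_pos: [0.5156, 0.0761, 0.1068]
tcp_rot: [-0.001, 1.0, -0.001, -0.011]
contact_force: [0.2, 0.4, -0.7]
opening: 0.598
```

```bash
python3 - <<'E'
from h import *
im,c=snap("wrist","w7.png")
m=cv2.inRange(cv2.cvtColor(im,cv2.COLOR_BGR2HSV),(95,100,40),(125,255,255))
n,l,st,ce=cv2.connectedComponentsWithStats(m);i=1+st[1:,4].argmax();p=tuple(int(v) for v in ce[i]);print(st[i])
shape(im,c,p,45,.052,(95,100,0),(125,255,255))
plan(.5245,.0827,.08,90)
E
```

```text
[ 304  249   56   56 2466]
(331, 276) circ [0.5251 0.0835] 36.2 rect [array([0.5249, 0.0837]), array([0.0352, 0.0333]), np.float64(0.2598)]
shift [-0.0094  0.0065  0.0268] n>=0.6 turn [-0.13 -1.22  0.17] n>=0.1 psi 90.2 q6 end -81 q6 now -93
```

Call:
{"method": "apply_moves", "body": {
  "moves": [
    [[-0.005, 0.0035, 0, 0, -1.2, 0, -0.2], [-0.005, 0.0035, 0.005, 0, 0, 0, -0.2], [0, 0, 0.012, 0, 0, 0, -0.2], [0, 0, 0.012, 0, 0, 0, -0.2], [0, 0, 0.006, 0, 0, 0, -0.2], [0, 0, 0, 0, 0, 0, -0.2], [0, 0, 0, 0, 0, 0, -0.2]]
  ]
}}

```text
time: 21.5
eef_pos: [0.5267, 0.0869, 0.0694]
tcp_rot: [-0.004, 1.0, -0.001, 0.001]
contact_force: [0.3, -0.8, 0.1]
opening: 0.597
```

```bash
python3 - <<'E'
from h import *
plan(.525,.0832,.011,90)
E
```

```text
shift [ 0.0019 -0.0036  0.0584] n>=1.2 turn [-0.1   0.16  0.45] n>=0.1 psi 90.5 q6 end -81 q6 now -92
```

Call:
{"method": "apply_moves", "body": {
  "moves": [
    [[0.0015, -0.0035, 0, 0, 0, 0.4, -0.2], [0, 0, 0.005, 0, 0, 0, -0.2], [0, 0, 0.01, 0, 0, 0, -0.2], [0, 0, 0.01, 0, 0, 0, -0.2], [0, 0, 0.01, 0, 0, 0, -0.2], [0, 0, 0.01, 0, 0, 0, -0.2], [0, 0, 0.007, 0, 0, 0, -0.2], [0, 0, 0, 0, 0, 0, -0.2], [0, 0, 0, 0, 0, 0, -0.2]]
  ]
}}

```text
time: 22.4
eef_pos: [0.5251, 0.0825, 0.0124]
tcp_rot: [0.0, 1.0, -0.001, 0.001]
contact_force: [-0.2, -0.0, 0.2]
opening: 0.601
```

```bash
python3 - <<'E'
from h import *
plan(.525,.0832,.011,90)
E
```

```text
shift [0.0001 0.0007 0.0014] n>=0.0 turn [-0.1   0.12 -0.03] n>=0.0 psi 90.0 q6 end -81 q6 now -92
```

Call:
{"method": "apply_moves", "body": {
  "moves": [
    [[0, 0.0007, 0, 0, 0, 0, 1], [0, 0, 0, 0, 0, 0, 1], [0, 0, 0, 0, 0, 0, 1], [0, 0, 0, 0, 0, 0, 1], [0, 0, 0, 0, 0, 0, 1], [0, 0, -0.005, 0, 0, 0, 1], [0, 0, -0.01, 0, 0, 0, 1], [0, 0, -0.018, 0, 0, 0, 1], [0, 0, -0.02, 0, 0, 0, 1], [0, 0, -0.02, 0, 0, 0, 1], [0, 0, -0.01, 0, 0, 0, 1], [0, 0, 0, 0, 0, 0, 1]]
  ],
  "force": 40
}}

```text
time: 23.6
eef_pos: [0.5255, 0.0836, 0.1027]
tcp_rot: [0.0, 1.0, -0.001, 0.003]
contact_force: [0.1, 0.5, -1.0]
opening: 0.421
```

```bash
python3 - <<'E'
from h import *
print(ctrl.get_state()["opening"])
plan(.468,.4155,.11,90)
E
```

```text
0.4214180791516488
shift [ 0.0576  0.3319 -0.0082] n>=6.7 turn [-0.1   0.31 -0.02] n>=0.0 psi 90.0 q6 end -48 q6 now -92
```

Call:
{"method": "apply_moves", "body": {
  "moves": [
    [[0.002, 0.012, 0, 0, 0, 0, 1], [0.004, 0.026, 0, 0, 0, 0, 1], [0.006, 0.036, -0.001, 0, 0, 0, 1], [0.007, 0.04, -0.001, 0, 0, 0, 1], [0.007, 0.04, -0.001, 0, 0, 0, 1], [0.007, 0.04, 0, 0, 0, 0, 1], [0.007, 0.04, 0, 0, 0, 0, 1], [0.006, 0.036, 0, 0, 0, 0, 1], [0.005, 0.028, 0, 0, 0, 0, 1], [0.003, 0.018, 0, 0, 0, 0, 1], [0.001, 0.006, 0, 0, 0, 0, 1], [0, 0, 0, 0, 0, 0, 1]]
  ]
}}

```text
time: 24.8
eef_pos: [0.4569, 0.422, 0.0904]
tcp_rot: [0.001, 1.0, -0.004, -0.008]
contact_force: [0.5, -0.8, -0.7]
opening: 0.42
```

```bash
python3 - <<'E'
from h import *
print(ctrl.get_state()["opening"])
plan(.468,.4155,.06,90)
E
```

```text
0.42019247442935803
shift [-0.0116 -0.0062  0.0302] n>=0.7 turn [-0.51 -0.9  -0.09] n>=0.1 psi 89.9 q6 end -48 q6 now -57
```

Call:
{"method": "apply_moves", "body": {
  "moves": [
    [[-0.004, -0.002, 0.005, -0.5, -0.9, 0, 1], [-0.004, -0.002, 0.008, 0, 0, 0, 1], [-0.003, -0.002, 0.008, 0, 0, 0, 1], [0, 0, 0.006, 0, 0, 0, 1], [0, 0, 0, 0, 0, 0, 1], [0, 0, 0, 0, 0, 0, 1]]
  ]
}}

```text
time: 25.4
eef_pos: [0.4688, 0.4104, 0.0584]
tcp_rot: [0.003, 1.0, -0.002, -0.001]
contact_force: [0.0, 0.5, -0.9]
opening: 0.421
```

```bash
python3 - <<'E'
from h import *
plan(.468,.4155,.0245,90)
E
```

```text
shift [0.0008 0.0052 0.0339] n>=0.7 turn [-0.18 -0.15 -0.4 ] n>=0.1 psi 89.6 q6 end -48 q6 now -58
```

Call:
{"method": "apply_moves", "body": {
  "moves": [
    [[0.0005, 0.005, 0, -0.2, -0.1, -0.4, 1], [0, 0, 0.006, 0, 0, 0, 1], [0, 0, 0.007, 0, 0, 0, 1], [0, 0, 0.007, 0, 0, 0, 1], [0, 0, 0.005, 0, 0, 0, 1], [0, 0, 0.003, 0, 0, 0, 1], [0, 0, 0, 0, 0, 0, 1], [0, 0, 0, 0, 0, 0, 1]]
  ]
}}

```text
time: 26.2
eef_pos: [0.4684, 0.4163, 0.0282]
tcp_rot: [-0.001, 1.0, 0.001, -0.0]
contact_force: [0.1, -0.2, -1.0]
opening: 0.426
```

```bash
python3 - <<'E'
from h import *
plan(.468,.4155,.0245,90)
E
```

```text
shift [ 0.0004 -0.0008  0.0037] n>=0.1 turn [ 0.07 -0.01  0.07] n>=0.0 psi 90.1 q6 end -48 q6 now -58
```

Call:
{"method": "apply_moves", "body": {
  "moves": [
    [[0, -0.0008, 0.002, 0, 0, 0, 1], [0, 0, 0.0015, 0, 0, 0, 1], [0, 0, 0, 0, 0, 0, 1], [0, 0, 0, 0, 0, 0, -0.2], [0, 0, 0, 0, 0, 0, -0.2], [0, 0, 0, 0, 0, 0, -0.2], [0, 0, -0.005, 0, 0, 0, -0.2], [0, 0, -0.015, 0, 0, 0, -0.2], [0, 0, -0.025, 0, 0, 0, -0.2], [0, 0, -0.035, 0, 0, 0, -0.2], [0, 0, -0.035, 0, 0, 0, -0.2], [0, 0, -0.02, 0, 0, 0, -0.2]]
  ]
}}

```text
time: 27.4
eef_pos: [0.4677, 0.4148, 0.167]
tcp_rot: [-0.001, 1.0, 0.0, -0.001]
contact_force: [0.2, -0.3, 0.2]
opening: 0.602
```

```bash
python3 - <<'E'
from h import *
print(ctrl.get_state()["opening"])
plan(.52,.04,.19,90)
E
```

```text
0.6018403189579726
shift [-0.0519 -0.3748 -0.0232] n>=7.6 turn [ 0.   -0.11  0.06] n>=0.0 psi 90.1 q6 end -86 q6 now -58
```

Call:
{"method": "apply_moves", "body": {
  "moves": [
    [[-0.001, -0.015, 0, 0, 0, 0, 0], [-0.003, -0.035, 0, 0, 0, 0, 0], [-0.005, -0.045, 0, 0, 0, 0, 0], [-0.005, -0.045, 0, 0, 0, 0, 0], [-0.005, -0.045, 0, 0, 0, 0, 0], [-0.005, -0.045, 0, 0, 0, 0, 0], [-0.005, -0.045, 0, 0, 0, 0, 0], [-0.005, -0.045, 0, 0, 0, 0, 0], [-0.004, -0.04, 0, 0, 0, 0, 0], [-0.003, -0.03, 0, 0, 0, 0, 0], [-0.001, -0.01, 0, 0, 0, 0, 0], [0, 0, 0, 0, 0, 0, 0]]
  ]
}}

```text
time: 28.6
eef_pos: [0.5062, -0.0057, 0.1666]
tcp_rot: [-0.001, 1.0, 0.002, 0.001]
contact_force: [-0.4, 0.3, -0.1]
opening: 0.501
```

Call:
{"method": "apply_moves", "body": {
  "moves": [
    [[0, 0, 0, 0, 0, 8.2, 0], [0, 0, 0, 0, 0, 8.2, 0], [0, 0, 0, 0, 0, 8.2, 0], [0, 0, 0, 0, 0, 8.2, 0], [0, 0, 0, 0, 0, 8.2, 0], [0, 0, 0, 0, 0, 8.2, 0], [0, 0, 0, 0, 0, 8.2, 0], [0, 0, 0, 0, 0, 8.2, 0], [0, 0, 0, 0, 0, 8.2, 0], [0, 0, 0, 0, 0, 8.2, 0], [0, 0, 0, 0, 0, 8.2, 0], [0, 0, 0, 0, 0, 8.2, 0]]
  ]
}}

```text
time: 29.8
eef_pos: [0.4977, 0.0107, 0.1604]
tcp_rot: [0.774, 0.634, -0.001, -0.008]
contact_force: [0.3, -0.1, 0.2]
opening: 0.501
```

```bash
python3 - <<'E'
from h import *
print(ctrl.get_state()["eef_pos"])
plan(.5315,-.0115,.12,-40)
E
```

```text
[0.49767104 0.01070079 0.16037122]
shift [-0.0155  0.0381  0.0397] n>=1.1 turn [-0.88 -0.32 28.65] n>=3.3 psi -11.3 q6 end 39 q6 now 0
```

Call:
{"method": "apply_moves", "body": {
  "moves": [
    [[0, 0, 0, -0.4, -0.1, 7, 0], [0, 0, 0, -0.4, -0.1, 7, 0], [0, 0, 0, 0, 0, 7, 0], [0, 0, 0, 0, 0, 6, 0], [0, 0, 0, 0, 0, 0, 0], [0, 0, 0, 0, 0, 0, 0]]
  ]
}}

```text
time: 30.4
eef_pos: [0.4935, 0.0195, 0.1575]
tcp_rot: [0.902, 0.432, -0.001, -0.004]
contact_force: [0.1, -0.4, -0.1]
opening: 0.5
```

```bash
python3 - <<'E'
from h import *
im,c=snap("wrist","w8.png")
print(proj(None,[.5315,-.0115,.018],c))
plan(.5315,-.0115,.12,-40)
E
```

```text
[[375.45341133 228.72166919]]
shift [-0.0004  0.0494  0.0371] n>=1.2 turn [-0.47 -0.14  1.17] n>=0.1 psi -38.8 q6 end 39 q6 now 29
```

View pics/w8.png

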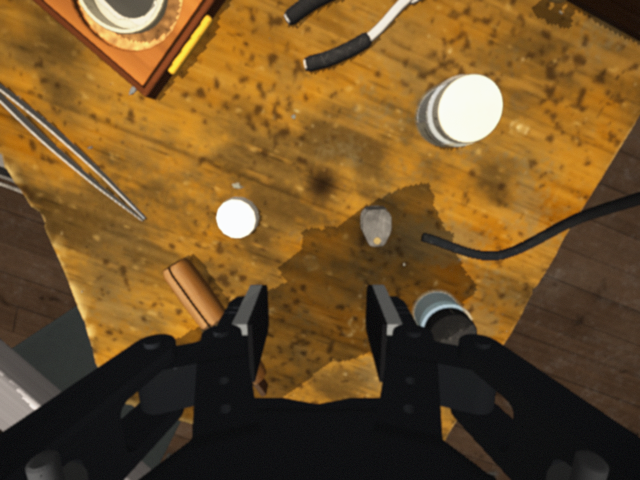

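The loupe is at (376,227), long side nearly vertical in the image, so the jaws are aligned. The cord tip at (425,239) lies to the right.

```bash
python3 - <<'E'
from h import *
im=cv2.imread("pics/w8.png");c=np.load("pics/w8.png.npy",allow_pickle=True).item()
for s in(70,90,110): shape(im,c,(376,227),28,.018,(0,0,60),(180,s,255))
print(ray(None,[[422,237]],.006,c))
E
```

```text
(376, 227) circ [ 0.5322 -0.0094] 35.2 rect [array([ 0.5331, -0.0098]), array([0.0341, 0.0246]), np.float64(59.4404)]
(376, 227) circ [ 0.5322 -0.0094] 35.9 rect [array([ 0.5328, -0.0099]), array([0.0343, 0.0255]), np.float64(54.4206)]
(376, 227) circ [ 0.5321 -0.0096] 36.4 rect [array([ 0.5329, -0.0096]), array([0.0351, 0.0256]), np.float64(54.4206)]
[[ 0.55841037 -0.04615926  0.006     ]]
```

Call:
{"method": "apply_moves", "body": {
  "moves": [
    [[0, 0.008, 0.008, -0.5, -0.1, 0, 0.1], [0, 0.014, 0.015, 0, 0, 0, 0.1], [0, 0.014, 0.018, 0, 0, 0, 0.1], [0, 0.009, 0.018, 0, 0, 0, 0.1], [0, 0.003, 0.014, 0, 0, 0, 0.1], [0, 0, 0.006, 0, 0, 0, 0.1], [0, 0, 0, 0, 0, 0, 0.1], [0, 0, 0, 0, 0, 0, 0.1]]
  ]
}}

```text
time: 31.25
eef_pos: [0.5335, -0.0115, 0.0734]
tcp_rot: [0.9, 0.436, 0.001, 0.001]
contact_force: [-0.1, 0.5, 0.9]
opening: 0.449
```

```bash
python3 - <<'E'
from h import *
plan(.5322,-.0105,.06,-37.5)
im,c=snap("wrist","w9.png");p=proj(None,[.5322,-.0105,.018],c)[0];print(p)
for s in(70,100): shape(im,c,tuple(int(v) for v in p),36,.018,(0,0,60),(180,s,255))
E
```

```text
shift [-0.0001 -0.0017  0.0134] n>=0.3 turn [ 0.18 -0.05 -0.86] n>=0.1 psi -38.4 q6 end 36 q6 now 26
[311.40298163 260.31665902]
(311, 260) circ [ 0.5339 -0.01  ] 35.8 rect [array([ 0.5336, -0.0098]), array([0.0345, 0.0234]), np.float64(51.5883)]
(311, 260) circ [ 0.5343 -0.0103] 36.5 rect [array([ 0.5335, -0.0094]), array([0.0352, 0.0239]), np.float64(52.3257)]
```

Call:
{"method": "apply_moves", "body": {
  "moves": [
    [[0, -0.001, 0.005, 0, 0, 0, 0.1], [0, 0, 0.01, 0, 0, 0, 0.1], [0, 0, 0.012, 0, 0, 0, 0.1], [0, 0, 0.012, 0, 0, 0, 0.1], [0, 0, 0.01, 0, 0, 0, 0.1], [0, 0, 0.008, 0, 0, 0, 0.1], [0, 0, 0, 0, 0, 0, 0.1], [0, 0, 0, 0, 0, 0, 0.1]]
  ]
}}

```text
time: 32.1
eef_pos: [0.5331, -0.0104, 0.0126]
tcp_rot: [0.9, 0.436, 0.002, 0.002]
contact_force: [-0.8, -0.4, -0.5]
opening: 0.45
```

```bash
python3 - <<'E'
from h import *
plan(.533,-.0103,.0085,-38)
E
```

```text
shift [-0.     -0.0002  0.0041] n>=0.1 turn [ 0.29 -0.11 -0.3 ] n>=0.1 psi -38.3 q6 end 37 q6 now 26
```

Call:
{"method": "apply_moves", "body": {
  "moves": [
    [[0, 0, 0.004, 0.3, -0.1, 0, 0.1], [0, 0, 0, 0, 0, 0, 0.1], [0, 0, 0, 0, 0, 0, 1], [0, 0, 0, 0, 0, 0, 1], [0, 0, 0, 0, 0, 0, 1], [0, 0, 0, 0, 0, 0, 1], [0, 0, 0, 0, 0, 0, 1]]
  ],
  "force": 30
}}

```text
time: 32.8
eef_pos: [0.5345, -0.0107, 0.0099]
tcp_rot: [0.9, 0.436, 0.001, 0.001]
contact_force: [0.7, -0.2, -0.5]
opening: 0.246
```

Call:
{"method": "apply_moves", "body": {
  "moves": [
    [[0, 0, -0.005, 0, 0, 0, 1], [0, 0, -0.01, 0, 0, 0, 1], [0, 0, -0.02, 0, 0, 0, 1], [0, 0, -0.025, 0, 0, 0, 1], [0, 0, -0.025, 0, 0, 0, 1], [0, 0, -0.015, 0, 0, 0, 1], [0, 0, 0, 0, 0, 0, 1]]
  ]
}}

```text
time: 33.5
eef_pos: [0.5342, -0.0106, 0.1172]
tcp_rot: [0.9, 0.436, 0.002, 0.001]
contact_force: [-0.1, 0.1, -0.1]
opening: 0.244
```

```bash
python3 - <<'E'
from h import *
print(ctrl.get_state()["opening"])
plan(.4825,.326,.11,9.6)
im,c=snap("wrist","w10.png")
a=im[190:400,210:430];t,_=snap("scene","s2.png")
p=proj("scene",ctrl.get_state()["eef_pos"])[0].astype(int);b=t[p[1]-70:p[1]+60,p[0]-80:p[0]+80]
cv2.imwrite("pics/c6.png",np.hstack([cv2.resize(a,(400,382)),cv2.resize(b,(400,382))]))
E
```

```text
0.24424410887322245
shift [ 0.2321 -0.2492  0.0068] n>=6.8 turn [ 2.200e-01 -3.000e-02 -4.789e+01] n>=5.6 psi -38.3 q6 end 24 q6 now 26
```

View pics/c6.png

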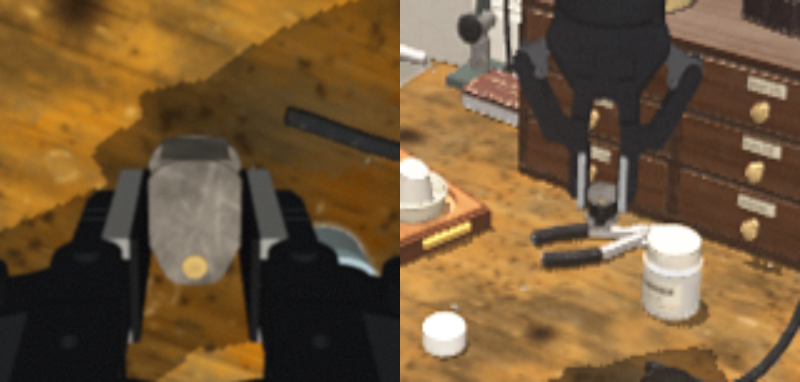

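The loupe is held level by its long sides. Carrying it to the rectangular recess.

Call:
{"method": "apply_moves", "body": {
  "moves": [
    [[0.01, -0.011, 0, 0, 0, 0, 1], [0.02, -0.021, 0, 0, 0, 0, 1], [0.027, -0.029, 0, 0, 0, 0, 1], [0.028, -0.03, 0, 0, 0, 0, 1], [0.028, -0.03, 0, 0, 0, 0, 1], [0.028, -0.03, 0, 0, 0, 0, 1], [0.027, -0.029, 0, 0, 0, 0, 1], [0.025, -0.027, 0, 0, 0, 0, 1], [0.018, -0.02, 0, 0, 0, 0, 1], [0.01, -0.011, 0, 0, 0, 0, 1], [0.003, -0.003, 0, 0, 0, 0, 1], [0, 0, 0, 0, 0, 0, 1]]
  ]
}}

```text
time: 34.8
eef_pos: [0.4646, 0.3333, 0.098]
tcp_rot: [0.9, 0.436, -0.015, -0.005]
contact_force: [0.9, 0.0, -0.8]
opening: 0.248
```

Call:
{"method": "apply_moves", "body": {
  "moves": [
    [[0, 0, 0, 0, 0, -5, 1], [0, 0, 0, 0, 0, -8, 1], [0, 0, 0, 0, 0, -8, 1], [0, 0, 0, 0, 0, -8, 1], [0, 0, 0, 0, 0, -8, 1], [0, 0, 0, 0, 0, -7, 1], [0, 0, 0, 0, 0, -3, 1], [0, 0, 0, 0, 0, 0, 1], [0, 0, 0, 0, 0, 0, 1]]
  ]
}}

```text
time: 35.7
eef_pos: [0.4616, 0.3243, 0.0916]
tcp_rot: [0.643, 0.766, -0.018, -0.013]
contact_force: [0.5, -0.2, -0.6]
opening: 0.242
```

```bash
python3 - <<'E'
from h import *
print(ctrl.get_state()["opening"],ctrl.get_state()["eef_pos"])
plan(.4825,.326,.06,9.6)
E
```

```text
0.24195175833791713 [0.46156239 0.32431555 0.09161591]
shift [-0.0019  0.0223  0.0307] n>=0.8 turn [-2.56  0.2   0.4 ] n>=0.3 psi 10.0 q6 end 24 q6 now 14
```

Call:
{"method": "apply_moves", "body": {
  "moves": [
    [[0, 0.005, 0.003, -1.3, 0.1, 0.4, 1], [0, 0.007, 0.008, -1.3, 0.1, 0, 1], [0, 0.007, 0.01, 0, 0, 0, 1], [0, 0.003, 0.008, 0, 0, 0, 1], [0, 0, 0.002, 0, 0, 0, 1], [0, 0, 0, 0, 0, 0, 1], [0, 0, 0, 0, 0, 0, 1]]
  ]
}}

```text
time: 36.4
eef_pos: [0.4845, 0.3269, 0.057]
tcp_rot: [0.648, 0.762, 0.001, 0.001]
contact_force: [0.7, -0.3, -0.3]
opening: 0.248
```

```bash
python3 - <<'E'
from h import *
plan(.4825,.326,.022,9.6)
E
```

```text
shift [-0.0006 -0.0022  0.035 ] n>=0.7 turn [ 0.13  0.03 -0.36] n>=0.0 psi 9.2 q6 end 24 q6 now 15
```

Call:
{"method": "apply_moves", "body": {
  "moves": [
    [[-0.0005, -0.002, 0.003, 0, 0, -0.3, 1], [0, 0, 0.007, 0, 0, 0, 1], [0, 0, 0.008, 0, 0, 0, 1], [0, 0, 0.007, 0, 0, 0, 1], [0, 0, 0.004, 0, 0, 0, 1], [0, 0, 0, 0, 0, 0, 1], [0, 0, 0, 0, 0, 0, 1]]
  ]
}}

```text
time: 37.1
eef_pos: [0.4822, 0.3262, 0.0257]
tcp_rot: [0.646, 0.764, 0.001, 0.001]
contact_force: [0.0, 0.2, -0.2]
opening: 0.248
```

```bash
python3 - <<'E'
from h import *
plan(.4825,.326,.022,9.6)
E
```

```text
shift [-0.0003  0.0002  0.0037] n>=0.1 turn [ 0.14  0.02 -0.02] n>=0.0 psi 9.6 q6 end 24 q6 now 15
```

Call:
{"method": "apply_moves", "body": {
  "moves": [
    [[0, 0, 0.002, 0, 0, 0, 1], [0, 0, 0.0015, 0, 0, 0, 1], [0, 0, 0, 0, 0, 0, 1], [0, 0, 0, 0, 0, 0, 0], [0, 0, 0, 0, 0, 0, 0], [0, 0, 0, 0, 0, 0, 0], [0, 0, -0.005, 0, 0, 0, 0], [0, 0, -0.02, 0, 0, 0, 0], [0, 0, -0.035, 0, 0, 0, 0], [0, 0, -0.045, 0, 0, 0, 0], [0, 0, -0.045, 0, 0, 0, 0], [0, 0, -0.03, 0, 0, 0, 0]]
  ]
}}

```text
time: 38.3
eef_pos: [0.4789, 0.3248, 0.2044]
tcp_rot: [0.646, 0.764, -0.004, -0.001]
contact_force: [0.3, 0.5, 0.3]
opening: 0.498
```

```bash
python3 - <<'E'
from h import *
print(ctrl.get_state()["opening"],ctrl.get_state()["eef_pos"])
im,c=snap("wrist","w11.png")
top,_=snap("top","t4.png")
sc,_=snap("scene","s4.png")
a=cv2.resize(im,(400,300));b=cv2.resize(sc[170:350,180:420],(400,300));d=cv2.resize(top[150:330,130:490],(600,300))
o=np.zeros((600,800,3),np.uint8);o[:300,:400]=a;o[:300,400:]=b;o[300:,:600]=d;cv2.imwrite("pics/c7.png",o)
E
```

```text
0.4976241677052825 [0.47894906 0.32483754 0.2044005 ]
```

View pics/c7.png

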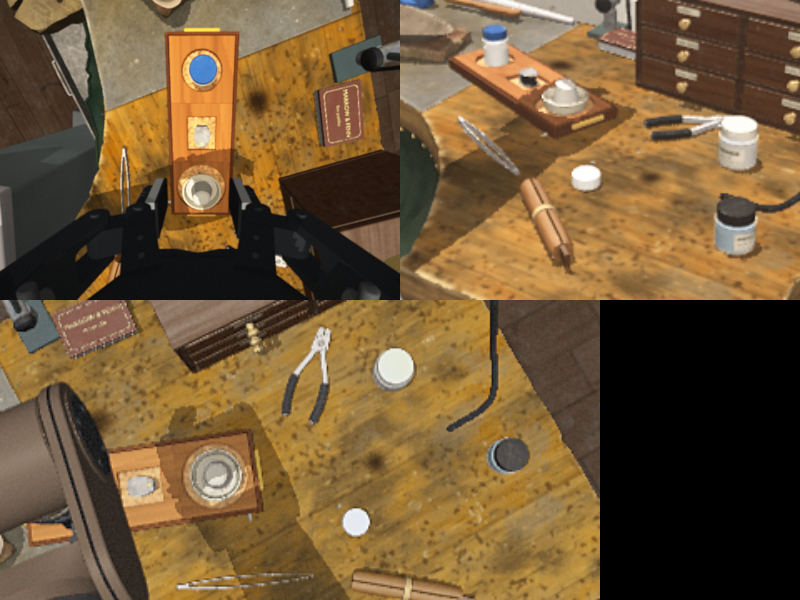

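All four items are in place: the slim jar upright in the small recess, the loupe flat in the rectangular one, and the cone standing in the dish in the big one. I'll do one numeric check and hand in.

```bash
python3 - <<'E'
from h import *
im=cv2.imread("pics/t4.png");c=ctrl.get_calibration("top")
shape(im,c,(367,190),22,.052,(0,0,140),(180,75,255));shape(im,c,(344,284),14,.0155,(0,0,140),(180,75,255));shape(im,c,(435,243),22,.049,(0,0,0),(180,255,85))
im=cv2.imread("pics/w11.png");c=np.load("pics/w11.png.npy",allow_pickle=True).item()
print("jar",proj(None,[.468,.4155,.066],c));shape(im,c,(327,110),36,.066,(95,100,0),(125,255,255))
shape(im,c,(322,215),25,.03,(0,0,90),(180,45,255))
s=ctrl.get_state();print(s["time"],s["contact_force"]);ctrl.sign_off()
E
```

```text
(367, 190) circ [0.6235 0.0262] 53.1 rect [array([0.6249, 0.0274]), array([0.0476, 0.0454]), np.float64(1.1154)]
(344, 284) circ [0.4442 0.067 ] 34.5 rect [array([0.4441, 0.067 ]), array([0.0319, 0.0321]), np.float64(0.9185)]
(435, 243) circ [ 0.5267 -0.1121] 40.9 rect [array([ 0.5263, -0.1117]), array([0.0372, 0.0394]), np.float64(0.9855)]
jar [[323.16905781 108.64924441]]
(327, 110) circ [0.4691 0.414 ] 33.0 rect [array([0.4696, 0.4142]), array([0.0318, 0.032 ]), np.float64(9.5424)]
(322, 215) circ [0.4839 0.3253] 32.3 rect [array([0.4845, 0.325 ]), array([0.0213, 0.0302]), np.float64(9.6602)]
38.45 [-0.97383077  0.2859196  -0.0746497 ]
the job is handed in; nothing more can be done
```

I packed the kit in the order asked and handed it in at about 38 s: dish in the big recess, cone standing in the dish, slim jar in the small recess, loupe flat in the rectangular one.

**Last checks**
- **Placing:** The last wrist, scene and top pictures show all four items in their recesses. The slim jar's cap and the loupe's top plate measured within about 2 mm of their recess centres, and the loupe is aligned with its recess. After it was placed, the dish measured about 1.5 mm from its recess centre. I checked the cone only by eye.
- **Left alone:** The two other jars and the stub measured within about 3 mm of where they started, and I never touched them. The largest difference (white-capped jar) came from a less clean contour, not a visible move.
- **Gripper:** It was clear of everything at hand-in, with no meaningful contact force.

**What went wrong:** My first grasp at the dish closed above its rim, because the arm had drifted about 14 mm during a fast descent. The dish did not move, and I repeated the grasp with slower steps. No other check failed or disagreed.

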